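# Measure a level scoop of grinding balls into the milling jar

### The job

Charge the open steel grinding jar with one level scoop of grinding balls: take the blue-handled scoop from its black mat, push it along the floor of the ball bin, under the bar, right up to the end wall so that it comes up heaped, then draw it back with its rim close under the levelling bar so that the balls standing above the rim are struck off into the bin. Tip the level charge, which is four balls, into the jar, and stand the empty scoop upright on its mat again. Leave the jar standing where it is, drop no balls outside, and do not disturb the things around.

Things in the scene. Friction and masses are not known exactly. Their poses are not given: they have to be found in the camera images.
- scoop: aluminium counting scoop with an upright blue handle, 86 x 48 x 130 mm high, 160 g, standing on its flat underside. Origin under the middle of the bowl; z up, +x to the open mouth. Bowl floor 1.5 mm thick, 44 mm wide inside, back wall's inside at x -21 mm, walls 2 mm thick; a centre rib 2 mm thick, 10 mm high, parts it into two lanes. It holds one layer of 2 x 2 balls
- scoop_grip (a point): point to grip, 112 mm over the underside, on the axis of the handle: an upright bar 16 mm (scoop x) by 22 mm (scoop y), x -66 to -50 mm, from the underside up to 130 mm. A neck 14 mm wide, its top 18 mm over the underside, joins it to the back of the bowl at x -23 mm
- scoop_lip (a point): middle of the crest of the ramped front lip, at x +17 mm, 3.7 mm over the underside (2.2 mm over the bowl's floor); the ramp's front edge is at x +20 mm, near the underside. The lip keeps the balls in while the scoop is about level; they roll out over it when the mouth is tipped down 45 to 50 degrees
- scoop_bowl (a point): centre of the bowl, 11.5 mm over the scoop's underside (height of the centres of balls that lie in it); a ball centre within 25 mm of it is in the scoop
- scoop_mouth (a point): middle of the bowl at rim height: 23 mm over the scoop's underside, 21.5 mm over the bowl's floor
- scoop_heap (a point): 30 mm over the scoop's underside, middle of the bowl: a ball centre within 22 mm of it stands heaped above the rim
- ball_bin: fixed steel trough bin, outside 215 x 60 x 56 mm, 54 mm wide inside, walls 3 mm thick and 52 mm high over the floor, floor 4 mm thick. Origin under the middle of its 200 mm long inner floor, z up; +x is the direction in which to scoop, towards the end wall where the balls lie
- bin_end (a point): foot of the end wall, on its inner face and the floor, middle of the width (100 mm from the bin's origin). From here the end wall rises 5 mm upright, slopes 9 mm outwards at 52 degrees and goes on upright, so that crowded balls ride up over each other; pushing the scoop home takes up to about 20 N
- bar_edge (a point): middle of the under edge of the fixed dark levelling bar, which spans the bin across, 53 mm before the end wall; under edge 46 mm over the bin's floor, bar 10 mm wide, 16 mm high. The empty scoop passes under it on the floor; the handle stays before the bar (at the end wall the neck lies under the bar)
- rest_mat: fixed flat black rubber mat 130 x 80 x 3 mm on which the scoop stands; origin under its centre, long side along x
- jar: open stainless grinding jar standing free on the table, 78 mm over the rim flange, 50 mm high, inside 62 mm wide at the body and 68 mm at the mouth, floor 6 mm thick, 0.7 kg; origin under its centre
- jar_in (a point): inside the jar on its axis, 22 mm over its underside: a ball centre within 36 mm of it is in the jar
- ball1_center (a point): centre of polished, slippery steel ball 1 of 8, 20 mm across, 33 g, at the start loose on the bin's floor near the end wall
- ball2_center (a point): centre of polished, slippery steel ball 2 of 8, 20 mm across, 33 g, at the start loose on the bin's floor near the end wall
- ball3_center (a point): centre of polished, slippery steel ball 3 of 8, 20 mm across, 33 g, at the start loose on the bin's floor near the end wall
- ball4_center (a point): centre of polished, slippery steel ball 4 of 8, 20 mm across, 33 g, at the start loose on the bin's floor near the end wall
- ball5_center (a point): centre of polished, slippery steel ball 5 of 8, 20 mm across, 33 g, at the start loose on the bin's floor near the end wall
- ball6_center (a point): centre of polished, slippery steel ball 6 of 8, 20 mm across, 33 g, at the start loose on the bin's floor near the end wall
- ball7_center (a point): centre of polished, slippery steel ball 7 of 8, 20 mm across, 33 g, at the start loose on the bin's floor near the end wall
- ball8_center (a point): centre of polished, slippery steel ball 8 of 8, 20 mm across, 33 g, at the start loose on the bin's floor near the end wall
- beaker: bystander: open glass beaker 54 x 58 x 70 mm, not the jar; origin under its centre
- jar_lid: bystander: the jar's steel lid with a knob, 79 mm across, 30 mm high; origin under its centre
- salt: bystander: small clear reagent jar with a white cap, 50 x 70 mm high; origin under its centre
- wbottle: bystander: glass weighing bottle 38 x 61 mm high; origin under its centre

How it is judged (in metres and radians):
On the way, in this order (a step that is already met when the one before it is completed fails the run):
1. The scoop is raised off the bin's floor heaped, with at least one ball standing above its rim (distance between any of ball1_center, ball2_center, ball3_center, ball4_center, ball5_center, ball6_center, ball7_center, ball8_center and scoop_heap below 0.022 m and height (world z) of scoop above 0.01 m and distance between scoop and bin_end below 0.07 m), for 0.1 s.
2. The bowl is drawn back under the levelling bar with its rim close below the bar's edge (distance between scoop_mouth and bar_edge below 0.011 m).
3. The scoop is lifted clear above the bin level full: at least four balls in it and none standing above its rim (height (world z) of scoop above 0.06 m and not (distance between any of ball1_center, ball2_center, ball3_center, ball4_center, ball5_center, ball6_center, ball7_center, ball8_center and scoop_heap below 0.022 m) and (distance between each of ball5_center, ball6_center, ball7_center, ball8_center and scoop_bowl below 0.025 m or (distance between any of ball1_center, ball2_center, ball3_center, ball4_center and scoop_bowl below 0.025 m and distance between any of ball5_center, ball6_center and scoop_bowl below 0.025 m and distance between any of ball5_center, ball7_center and scoop_bowl below 0.025 m and distance between any of ball5_center, ball8_center and scoop_bowl below 0.025 m and distance between any of ball6_center, ball7_center and scoop_bowl below 0.025 m and distance between any of ball6_center, ball8_center and scoop_bowl below 0.025 m and distance between any of ball7_center, ball8_center and scoop_bowl below 0.025 m) or (distance between any of ball1_center, ball2_center, ball3_center and scoop_bowl below 0.025 m and distance between any of ball1_center, ball2_center, ball4_center and scoop_bowl below 0.025 m and distance between any of ball1_center, ball3_center, ball4_center and scoop_bowl below 0.025 m and distance between any of ball2_center, ball3_center, ball4_center and scoop_bowl below 0.025 m and distance between any of ball5_center, ball6_center, ball7_center and scoop_bowl below 0.025 m and distance between any of ball5_center, ball6_center, ball8_center and scoop_bowl below 0.025 m and distance between any of ball5_center, ball7_center, ball8_center and scoop_bowl below 0.025 m and distance between any of ball6_center, ball7_center, ball8_center and scoop_bowl below 0.025 m) or (distance between any of ball1_center, ball2_center and scoop_bowl below 0.025 m and distance between any of ball1_center, ball3_center and scoop_bowl below 0.025 m and distance between any of ball1_center, ball4_center and scoop_bowl below 0.025 m and distance between any of ball2_center, ball3_center and scoop_bowl below 0.025 m and distance between any of ball2_center, ball4_center and scoop_bowl below 0.025 m and distance between any of ball3_center, ball4_center and scoop_bowl below 0.025 m and distance between any of ball5_center, ball6_center, ball7_center, ball8_center and scoop_bowl below 0.025 m) or distance between each of ball1_center, ball2_center, ball3_center, ball4_center and scoop_bowl below 0.025 m)), for 0.2 s.
4. Exactly four balls lie in the grinding jar ((distance between each of ball5_center, ball6_center, ball7_center, ball8_center and jar_in below 0.036 m or (distance between any of ball1_center, ball2_center, ball3_center, ball4_center and jar_in below 0.036 m and distance between any of ball5_center, ball6_center and jar_in below 0.036 m and distance between any of ball5_center, ball7_center and jar_in below 0.036 m and distance between any of ball5_center, ball8_center and jar_in below 0.036 m and distance between any of ball6_center, ball7_center and jar_in below 0.036 m and distance between any of ball6_center, ball8_center and jar_in below 0.036 m and distance between any of ball7_center, ball8_center and jar_in below 0.036 m) or (distance between any of ball1_center, ball2_center, ball3_center and jar_in below 0.036 m and distance between any of ball1_center, ball2_center, ball4_center and jar_in below 0.036 m and distance between any of ball1_center, ball3_center, ball4_center and jar_in below 0.036 m and distance between any of ball2_center, ball3_center, ball4_center and jar_in below 0.036 m and distance between any of ball5_center, ball6_center, ball7_center and jar_in below 0.036 m and distance between any of ball5_center, ball6_center, ball8_center and jar_in below 0.036 m and distance between any of ball5_center, ball7_center, ball8_center and jar_in below 0.036 m and distance between any of ball6_center, ball7_center, ball8_center and jar_in below 0.036 m) or (distance between any of ball1_center, ball2_center and jar_in below 0.036 m and distance between any of ball1_center, ball3_center and jar_in below 0.036 m and distance between any of ball1_center, ball4_center and jar_in below 0.036 m and distance between any of ball2_center, ball3_center and jar_in below 0.036 m and distance between any of ball2_center, ball4_center and jar_in below 0.036 m and distance between any of ball3_center, ball4_center and jar_in below 0.036 m and distance between any of ball5_center, ball6_center, ball7_center, ball8_center and jar_in below 0.036 m) or distance between each of ball1_center, ball2_center, ball3_center, ball4_center and jar_in below 0.036 m) and (distance between each of ball5_center, ball6_center, ball7_center, ball8_center and jar_in above 0.036 m or (distance between any of ball1_center, ball2_center, ball3_center, ball4_center and jar_in above 0.036 m and distance between any of ball5_center, ball6_center and jar_in above 0.036 m and distance between any of ball5_center, ball7_center and jar_in above 0.036 m and distance between any of ball5_center, ball8_center and jar_in above 0.036 m and distance between any of ball6_center, ball7_center and jar_in above 0.036 m and distance between any of ball6_center, ball8_center and jar_in above 0.036 m and distance between any of ball7_center, ball8_center and jar_in above 0.036 m) or (distance between any of ball1_center, ball2_center, ball3_center and jar_in above 0.036 m and distance between any of ball1_center, ball2_center, ball4_center and jar_in above 0.036 m and distance between any of ball1_center, ball3_center, ball4_center and jar_in above 0.036 m and distance between any of ball2_center, ball3_center, ball4_center and jar_in above 0.036 m and distance between any of ball5_center, ball6_center, ball7_center and jar_in above 0.036 m and distance between any of ball5_center, ball6_center, ball8_center and jar_in above 0.036 m and distance between any of ball5_center, ball7_center, ball8_center and jar_in above 0.036 m and distance between any of ball6_center, ball7_center, ball8_center and jar_in above 0.036 m) or (distance between any of ball1_center, ball2_center and jar_in above 0.036 m and distance between any of ball1_center, ball3_center and jar_in above 0.036 m and distance between any of ball1_center, ball4_center and jar_in above 0.036 m and distance between any of ball2_center, ball3_center and jar_in above 0.036 m and distance between any of ball2_center, ball4_center and jar_in above 0.036 m and distance between any of ball3_center, ball4_center and jar_in above 0.036 m and distance between any of ball5_center, ball6_center, ball7_center, ball8_center and jar_in above 0.036 m) or distance between each of ball1_center, ball2_center, ball3_center, ball4_center and jar_in above 0.036 m)), for 0.2 s.
At the end, for the whole second after the job is handed in: Exactly four balls in the jar and the other four in the bin; the jar upright (3 degrees) within 20 mm of where it stood; the scoop at rest, standing upright (6 degrees) on its mat, the middle of its bowl over the mat (all of step 4 and (distance between ball1_center and jar_in below 0.036 m or (distance between ball1_center and ball_bin below 0.118 m and y of ball1_center in the frame of ball_bin between -0.028 and 0.028 m and z of ball1_center in the frame of ball_bin below 0.04 m)) and (distance between ball2_center and jar_in below 0.036 m or (distance between ball2_center and ball_bin below 0.118 m and y of ball2_center in the frame of ball_bin between -0.028 and 0.028 m and z of ball2_center in the frame of ball_bin below 0.04 m)) and (distance between ball3_center and jar_in below 0.036 m or (distance between ball3_center and ball_bin below 0.118 m and y of ball3_center in the frame of ball_bin between -0.028 and 0.028 m and z of ball3_center in the frame of ball_bin below 0.04 m)) and (distance between ball4_center and jar_in below 0.036 m or (distance between ball4_center and ball_bin below 0.118 m and y of ball4_center in the frame of ball_bin between -0.028 and 0.028 m and z of ball4_center in the frame of ball_bin below 0.04 m)) and (distance between ball5_center and jar_in below 0.036 m or (distance between ball5_center and ball_bin below 0.118 m and y of ball5_center in the frame of ball_bin between -0.028 and 0.028 m and z of ball5_center in the frame of ball_bin below 0.04 m)) and (distance between ball6_center and jar_in below 0.036 m or (distance between ball6_center and ball_bin below 0.118 m and y of ball6_center in the frame of ball_bin between -0.028 and 0.028 m and z of ball6_center in the frame of ball_bin below 0.04 m)) and (distance between ball7_center and jar_in below 0.036 m or (distance between ball7_center and ball_bin below 0.118 m and y of ball7_center in the frame of ball_bin between -0.028 and 0.028 m and z of ball7_center in the frame of ball_bin below 0.04 m)) and (distance between ball8_center and jar_in below 0.036 m or (distance between ball8_center and ball_bin below 0.118 m and y of ball8_center in the frame of ball_bin between -0.028 and 0.028 m and z of ball8_center in the frame of ball_bin below 0.04 m)) and angle between scoop's own z axis and vertical below 0.1 rad and x of scoop in the frame of rest_mat between -0.055 and 0.055 m and y of scoop in the frame of rest_mat between -0.04 and 0.04 m and z of scoop in the frame of rest_mat between -0.002 and 0.008 m and linear speed of each of scoop, jar below 0.02 m/s and angle between jar's own z axis and vertical below 0.05 rad and distance of jar from where it was at the start of the episode below 0.02 m); the robot touches nothing.
It fails at once if The glass beaker is pushed more than 20 mm or tipped over (distance of beaker from where it was at the start of the episode above 0.02 m or angle between beaker's own z axis and vertical above 0.3 rad).
It fails at once if The white-capped jar is pushed more than 20 mm or tipped over (distance of salt from where it was at the start of the episode above 0.02 m or angle between salt's own z axis and vertical above 0.3 rad).
It fails at once if The weighing bottle is pushed more than 20 mm or tipped over (distance of wbottle from where it was at the start of the episode above 0.02 m or angle between wbottle's own z axis and vertical above 0.3 rad).
It fails at once if The jar lid is pushed more than 20 mm or tipped over (distance of jar_lid from where it was at the start of the episode above 0.02 m or angle between jar_lid's own z axis and vertical above 0.3 rad).
It fails at once if The grinding jar is tipped or pushed more than 30 mm (distance of jar from where it was at the start of the episode above 0.03 m or angle between jar's own z axis and vertical above 0.3 rad).
It also fails if it takes over 72 s, if anything falls off the work surface, if the arm or the gripper's body presses on something with over 40 N, if the wrist force passes 120 N, or if a joint passes its speed limit or range.

### The arm

A 6-joint arm with a two-finger parallel gripper is mounted at the origin on a cart in front of the work surface, level with it; the furniture and walls round the work are solid. World frame = base frame: x ahead of the robot, y to its left, z up, the work surface at z = 0. Lengths are in m, angles in degrees, forces in N, time in s.
With the tool pointing down it reaches from about 0.4 to 0.825 m from the base axis. Payload 7 kg.
Tool frame: the origin (TCP) lies on the centre line of the jaws, within the pads' length; the fingertips stand 19 mm ahead of it and the grasp point (between the pads) is the TCP; z points along the fingers, y is the line along which they close (so a half turn about z gives the same grasp; the last joint's range is limited). The gripper opens to 88 mm and grips with 3 to 60 N. Pads are 19 mm wide; open, the fingers measure 130 mm over their backs; the gripper's body (78 mm by 193 mm) begins 47 mm behind the grasp point.
Start: joints at [92.195, 20.546, 0.682, 0, -70.136, -16.507], TCP at [0.167, 0.654, 0.246] pointing down, gripper open.
Joint ranges: [-176.03, 176.03], [-82.01, 121.73], [-58.28, 71.71], [-173.87, 95.51], [-174.79, -0.11], [-173.66, 173.66]. Speed limits (degrees/s): [136.94, 136.94, 172.46, 180, 180, 180].

### API

Orientations are given as [roll, pitch, yaw] about the fixed x, y, z axes, in that order (R = Rz(yaw) Ry(pitch) Rx(roll)).
In Python, from plant import * gives the robot as it stands. The module is installed in compiled form; this text tells all that it offers.
- The arm moves only by the tool play_rows, never from a script. Its argument "deltas" is a list of rows, each a list of 6 numbers: the shift along the world's x, y, z scaled (see below), then the turn, a rotation vector about the world's x, y, z scaled (see below). A call has 1 to 10 rows; each row shifts and turns the commanded pose from where the row before left it; what a row does not reach is not made up. The controller multiplies each number of a shift by 800 mm and each number of a turn by 180 degrees. A row lasts 1/10 s, in which the tool goes at most 50 mm and 8.59 degrees, less where a joint would pass 70% of its speed; a pose out of reach is approached as far as the arm can. A call with a number of a shift or a turn outside -1 to 1 is refused whole. A call with a gripper value outside its range is refused whole. "gripper" is the gripper command: -1 is shut, 1 is fully open, values between are in proportion, set as the call begins (left out, the last holds). The fingers move at their own pace and stop on an object; the grip force is fixed at half the most. Time passes only in rows, so rows that do not move let the fingers close. It gives the time, the measured TCP pose, the force, the opening and the grip force at its end, in the units of the state.
- get_obs(): the state, without advancing time (a new reading comes with each control period).
- snapshot(name): name is "scene" or "top" or "wrist"; returns (picture, depth): 420x560x3 uint8, blue, green, red; 420x560 float32, m along the optical axis (not along the pixel's ray), 0 where there is no reading.
- camera_model(name): a dict with "fx", "fy", "cx", "cy" (pixels), "k1" (the pictures are not rectified: a ray, as slopes to the right and down, at radius r is drawn at 1 + k1 r^2 times it, then the intrinsics apply), "world_to_cam" (4x4, takes a point from world to camera coordinates). Camera axes: x right, y down, z forward; pixel columns grow to the right and rows downward; lengths in m; the calibration is good to about 2 mm. A picture is of the moment at which its call begins: read the wrist's pose just before it. camera_model takes no time and is no camera call; for the wrist camera it gives the pose at the moment of the call.
- close_job(): hands the job in; it is judged then, once.
The state is a dict: "clock": time; "joint_pos": joint angles; "qvel": joint speeds; "tau": joint torques, N m; "tool_pos": TCP position; "orientation": TCP orientation; "force": force on the tool from outside, world axes, zero at the start; "moment": the same for the moment, N m; "opening": finger opening in m; "gripper_force": force on a finger pad.
Only numpy, scipy, OpenCV 4.12 (cv2) and the standard library are available. Lean on these libraries where they do the work, as an engineer would, in place of code of your own. Each camera call takes 0.05 s, during which the arm holds its last target. There are 200 camera calls.

## Working session

There is one attempt and no reset: what is moved stays moved. The work goes in short steps, Python scripts to look and compute and a tool call to move; the robot and the scene stay as the last step left them, time stands still between calls to the robot, and variables do not carry over. Pictures are saved under pics/ and viewed, at most 10 in all, crops included, and the job is handed in when it is done.

Besides the shell and the picture viewer there is one more tool, called after "Call:" as name([rows], argument=value, ...), one row to a line, values as JSON. play_rows: Moves the arm, as the interface text tells. Its arguments: {"type":"object","properties":{"deltas":{"type":"array","items":{"type":"array","items":{"type":"number","minimum":-1,"maximum":1}}},"gripper":{"type":"number"}},"required":["deltas"]}

```bash
mkdir -p pics; cat > h.py <<'E'
from plant import *
import numpy as np, cv2
def pts(name):
    o=get_obs(); cm=camera_model(name); im,d=snapshot(name)
    return im,d,cm
def rays(cm,uv):
    K=np.array([[cm['fx'],0,cm['cx']],[0,cm['fy'],cm['cy']],[0,0,1.]])
    uv=np.asarray(uv,float).reshape(-1,1,2)
    n=cv2.undistortPoints(uv,K,np.array([cm['k1'],0,0,0,0.])).reshape(-1,2)
    return np.c_[n,np.ones(len(n))]
def onplane(cm,uv,z):
    T=np.linalg.inv(np.array(cm['world_to_cam'])); r=rays(cm,uv)@T[:3,:3].T
    o=T[:3,3]; return o+r*((z-o[2])/r[:,2])[:,None]
def cloud(cm,d):
    v,u=np.mgrid[0:d.shape[0],0:d.shape[1]]
    r=rays(cm,np.c_[u.ravel(),v.ravel()]); T=np.linalg.inv(np.array(cm['world_to_cam']))
    return ((r*d.reshape(-1,1))@T[:3,:3].T+T[:3,3]).reshape(*d.shape,3)
E
python3 - <<'E'
from h import *
o=get_obs();print({k:np.round(v,3) for k,v in o.items()})
for n in("top","scene"):
    im,d,cm=pts(n);cv2.imwrite(f'pics/{n}.png',im);np.savez(n,im=im,d=d,p=cloud(cm,d));print(cm)
E
```

```text
{'clock': np.float64(0.0), 'joint_pos': array([ 9.2195e+01,  2.0590e+01,  6.3100e-01, -2.0000e-02, -7.0136e+01,
       -1.6506e+01]), 'qvel': array([-0.091,  0.053,  0.013,  0.102, -0.001, -0.053]), 'tau': array([-0.0000e+00, -5.8272e+01,  2.9305e+01,  6.9970e+00,  7.0000e-03,
       -0.0000e+00]), 'tool_pos': array([0.167, 0.654, 0.245]), 'orientation': array([ 1.79904e+02, -9.00000e-03, -1.43180e+01]), 'force': array([ 0.207, -0.091,  0.119]), 'moment': array([ 0.01 , -0.066,  0.02 ]), 'gripper_force': np.float64(0.0), 'opening': np.float64(0.088)}
{'fx': 498.1812063972571, 'fy': 498.1812063972571, 'cx': 281.68056355048736, 'cy': 209.17657568847275, 'k1': 0.06067670460080774, 'world_to_cam': array([[-0.01118342, -0.99992311,  0.00535753, -0.06090644],
       [-0.98724841,  0.0101905 , -0.1588607 ,  0.55908832],
       [ 0.15879389, -0.00706582, -0.98728647,  1.13853216],
       [ 0.        ,  0.        ,  0.        ,  1.        ]])}
{'fx': 417.30916092184384, 'fy': 417.30916092184384, 'cx': 282.3002007588523, 'cy': 217.39140510128695, 'k1': -0.04303233980228903, 'world_to_cam': array([[ 0.46886147, -0.88287271,  0.02654631, -0.34036225],
       [-0.37793946, -0.22769282, -0.89739498,  0.2882501 ],
       [ 0.79832994,  0.41072103, -0.44042883,  0.47616379],
       [ 0.        ,  0.        ,  0.        ,  1.        ]])}
```

View pics/top.png

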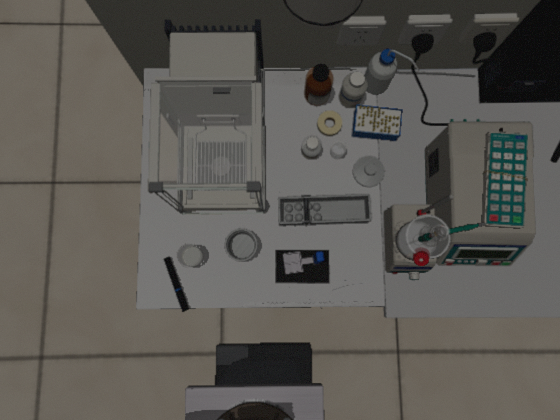

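View pics/scene.png

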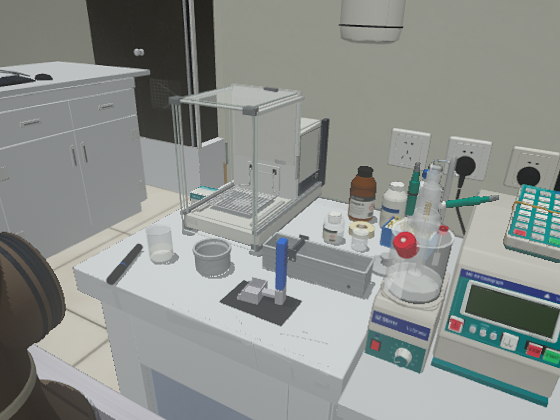

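Top view: the bin runs horizontally (u 279–370, v 210) with its balls and bar at the left (+y) end. The mat and scoop are at (303,266), with the blue handle at (319,257) and the mouth pointing left. The jar is at (242,246) and the beaker at (191,256). The scene view confirms this.

```bash
python3 - <<'E'
from h import *
t=np.load('top.npz');im,p=t['im'],t['p'];cm=camera_model('top')
big=cv2.resize(im[180:300,160:390],None,fx=3.4,fy=3.4,interpolation=cv2.INTER_CUBIC);cv2.imwrite('pics/top_c.png',big)
hsv=cv2.cvtColor(im,cv2.COLOR_BGR2HSV)
blue=cv2.inRange(hsv,(100,120,60),(125,255,255));sub=np.zeros_like(blue);sub[240:285,270:335]=1
m=(blue>0)&(sub>0);P=p[m];print('blue',m.sum(),P.min(0),P.max(0));top=P[P[:,2]>.11];print('handle top',len(top),top.mean(0),np.median(top,0))
v,u=np.nonzero(m&(p[...,2]>.11));print('cast',onplane(cm,[[u.mean(),v.mean()]],.133))
dark=(im.max(2)<45)&(sub>0);c=max(cv2.findContours(dark.astype('u1'),0,2)[0],key=cv2.contourArea)
r=cv2.minAreaRect(c);print('mat',r,onplane(cm,cv2.boxPoints(r),.003).round(4),onplane(cm,[r[0]],.003).round(4))
# bin: points 0.045..0.075 high around
for nm,(a,b,c0,d0),(z0,z1) in [('bin',(185,230,272,378),(.05,.062)),('jar',(225,268,222,262),(.04,.056)),('bar',(185,230,295,320),(.06,.075))]:
    mm=np.zeros(im.shape[:2],bool);mm[a:b,c0:d0]=1;mm&=(p[...,2]>z0)&(p[...,2]<z1)
    Q=p[mm];r=cv2.minAreaRect(Q[:,:2].astype('f4')*1000);print(nm,len(Q),r,np.median(Q[:,2]))
    if nm=='jar':print(cv2.minEnclosingCircle(Q[:,:2].astype('f4')*1000),Q.mean(0))
E
```

```text
blue 65 [ 0.37048596 -0.15476237  0.12864384] [ 0.44963261 -0.05855449  1.21320087]
handle top 65 [ 0.43919207 -0.14551903  0.14955299] [ 0.44052359 -0.14616992  0.13290764]
cast [[ 0.44019961 -0.14685408  0.133     ]]
mat ((302.0, 266.0), (32.0, 52.0), 90.0) [[ 0.4649 -0.0523  0.003 ]
 [ 0.4636 -0.1785  0.003 ]
 [ 0.3869 -0.1764  0.003 ]
 [ 0.3882 -0.0516  0.003 ]] [[ 0.4257 -0.1147  0.003 ]]
bin 578 ((556.804443359375, -166.10301208496094), (66.46843719482422, 217.1591796875), 1.5433647632598877) 0.05803154484590012
jar 295 ((475.05853271484375, 30.048547744750977), (76.43424987792969, 75.47640991210938), 45.526451110839844) 0.04946756295246635
((475.20489501953125, 29.973295211791992), 38.840084075927734) [0.47587655 0.03090841 0.04832592]
bar 131 ((555.1533813476562, -126.00727844238281), (56.13166427612305, 66.3377914428711), 89.09322357177734) 0.06317716537071938
```

View pics/top_c.png

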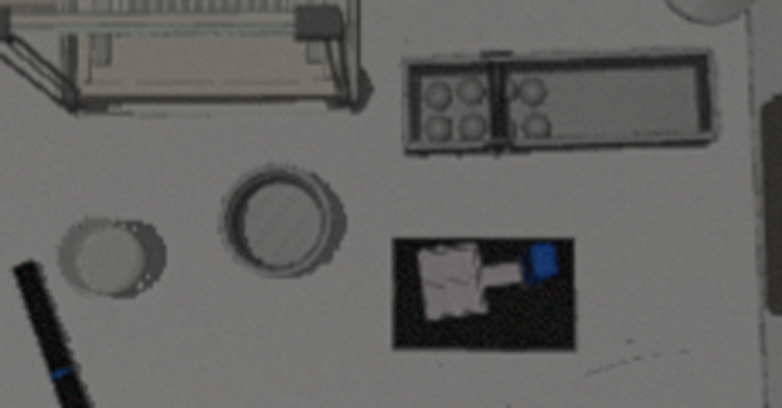

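Balls lie in two columns, four rows, at the +y end, with one row under the bar. The scoop's neck points at about 100° yaw. I'm moving above the handle now.

Call:
play_rows([
  [0.0354, -0.0443, 0, 0, 0, 0],
  [0.0354, -0.0443, 0, 0, 0, 0],
  [0.0354, -0.0443, 0, 0, 0, 0],
  [0.0354, -0.0443, 0, 0, 0, 0],
  [0.0354, -0.0443, 0, 0, 0, 0],
  [0.0354, -0.0443, 0, 0, 0, 0],
  [0.0354, -0.0443, 0, 0, 0, 0],
  [0.0354, -0.0443, 0, 0, 0, 0],
  [0.0354, -0.0443, 0, 0, 0, 0],
  [0.0354, -0.0443, 0, 0, 0, 0],
], gripper=1)

```text
clock: 1.1
tool_pos: [0.4507, 0.2979, 0.2455]
orientation: [180.0, 0.0, -14.3]
force: [0.1, 0.5, -0.8]
opening: 0.0878
gripper_force: 0.0
```

Call:
play_rows([
  [-0.0012, -0.0559, 0, 0, 0, 0.0134],
  [-0.0012, -0.0559, 0, 0, 0, 0.0134],
  [-0.0012, -0.0559, 0, 0, 0, 0.0134],
  [-0.0012, -0.0559, 0, 0, 0, 0.0134],
  [-0.0012, -0.0559, 0, 0, 0, 0.0134],
  [-0.0012, -0.0559, 0, 0, 0, 0.0134],
  [-0.0012, -0.0559, 0, 0, 0, 0.0134],
  [-0.0012, -0.0559, 0, 0, 0, 0.0134],
  [-0.0012, -0.0559, 0, 0, 0, 0.0134],
  [-0.0012, -0.0559, 0, 0, 0, 0.0134],
])

```text
clock: 2.1
tool_pos: [0.4399, -0.1493, 0.2456]
orientation: [-180.0, -0.0, 9.9]
force: [0.5, 1.2, 0.7]
opening: 0.0874
gripper_force: 0.0
```

```bash
python3 - <<'E'
from h import *
o=get_obs();print(o['clock'],o['tool_pos'],o['orientation'],o['joint_pos'])
im,d,cm=pts('wrist');cv2.imwrite('pics/w1.png',im);np.savez('w1',im=im,d=d,p=cloud(cm,d));print(np.linalg.inv(cm['world_to_cam']))
np.save('w1cm.npy',cm,allow_pickle=True)
t=np.load('top.npz')['p'];q=t[150:216,150:268].reshape(-1,3);q=q[(q[:,2]>.08)];print('shield min',q.min(0),q.max(0))
E
```

```text
2.1 [ 0.43986795 -0.14931925  0.24562439] [-1.79993045e+02 -1.95189325e-02  9.91992396e+00] [ 5.62940722e+00  2.59460185e-01 -2.47097974e+01 -9.26278756e-03
 -6.50117988e+01  9.42944294e+01]
[[ 1.71689533e-01 -9.51868494e-01 -2.53907609e-01  5.06366489e-01]
 [-9.85151093e-01 -1.65933429e-01 -4.40842558e-02 -1.37880696e-01]
 [-1.69345912e-04  2.57706164e-01 -9.66223320e-01  3.85096119e-01]
 [ 0.00000000e+00  0.00000000e+00  0.00000000e+00  1.00000000e+00]]
shield min [ 0.37048596 -0.05855449  0.08153153] [0.62918464 0.17807152 1.21320087]
```

View pics/w1.png

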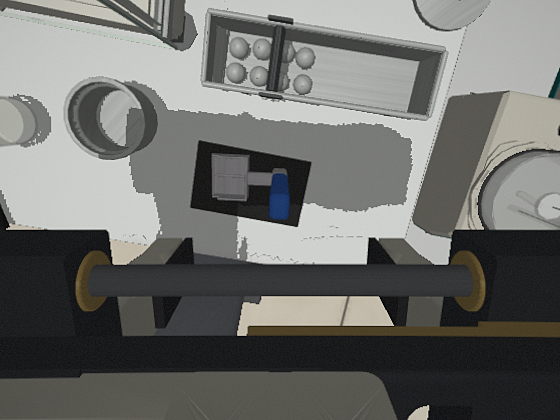

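Wrist view: bowl at (230,177), neck at (262,179), blue handle top at (279,212). The bin's corners are (208,10)–(445,48), the bar is at u≈277, and the jar is at (108,118). Next I compute the poses.

```bash
python3 - <<'E'
from h import *
t=np.load('w1.npz');im,p=t['im'],t['p'];cm=np.load('w1cm.npy',allow_pickle=True).item()
hsv=cv2.cvtColor(im,cv2.COLOR_BGR2HSV);H,W=im.shape[:2]
def box(a,b,c,d):
    m=np.zeros((H,W),bool);m[a:b,c:d]=1;return m
m=(cv2.inRange(hsv,(100,120,40),(125,255,255))>0)&box(160,230,260,300)
tp=p[m&(p[...,2]>.129)&(p[...,2]<.137)];print('handle top',len(tp),cv2.minAreaRect(tp[:,:2].astype('f4')*1000),np.median(tp[:,2]))
bw=p[box(145,210,205,255)];bw=bw[(bw[:,2]>.021)&(bw[:,2]<.032)];print('bowl rim',len(bw),cv2.minAreaRect(bw[:,:2].astype('f4')*1000),np.median(bw[:,2]))
nk=box(165,195,250,272)&(p[...,2]>.017)&(p[...,2]<.025);q=p[nk];print('neck',len(q),np.median(q,0),cv2.fitLine(q[:,:2].astype('f4'),2,0,.01,.01).ravel())
b=box(0,130,195,455);z=p[...,2]
q=p[b&(z>.051)&(z<.0605)];print('bin rim',len(q),cv2.minAreaRect(q[:,:2].astype('f4')*1000),np.median(q[:,2]))
r=cv2.minAreaRect(np.argwhere(b&(z>.051)&(z<.0605))[:,::-1].astype('f4'));print(onplane(cm,cv2.boxPoints(r),.056).round(4))
q=p[box(0,110,255,300)&(z>.063)&(z<.07)];print('bar',len(q),cv2.minAreaRect(q[:,:2].astype('f4')*1000),np.median(q,0))
q=p[box(70,165,60,162)&(z>.044)&(z<.054)];print('jar',len(q),cv2.minEnclosingCircle(q[:,:2].astype('f4')*1000),np.median(q[:,2]))
k=(im.max(2)<40)&box(135,230,185,320);c=max(cv2.findContours(k.astype('u1'),0,2)[0],key=cv2.contourArea);r=cv2.minAreaRect(c);print('mat',onplane(cm,[r[0]],.003),onplane(cm,cv2.boxPoints(r),.003).round(4).tolist())
q=p[b&(z>.016)&(z<.027)];g=q[:,1];print('balls y-range',np.percentile(g,[1,50,99]))
E
```

```text
handle top 506 ((437.5011901855469, -148.68714904785156), (22.14754867553711, 15.03751277923584), 9.530035018920898) 0.13271089453160953
bowl rim 300 ((431.55035400390625, -101.82688903808594), (48.352256774902344, 39.88636779785156), 7.333357810974121) 0.025715172405719994
neck 270 [ 0.43554071 -0.12780115  0.02114275] [ 0.12389283 -0.9922956   0.43547967 -0.1279294 ]
bin rim 4479 ((553.5613403320312, -168.83482360839844), (65.64500427246094, 218.59490966796875), 1.585990309715271) 0.05793859279648428
[[ 0.5179 -0.0554  0.056 ]
 [ 0.5834 -0.0598  0.056 ]
 [ 0.5889 -0.2763  0.056 ]
 [ 0.5219 -0.2852  0.056 ]]
bar 542 ((552.7908325195312, -125.17488861083984), (66.3516616821289, 22.599454879760742), 1.5498790740966797) [ 0.55670363 -0.12503424  0.06441752]
jar 1680 ((472.4451599121094, 27.788972854614258), 39.215782165527344) 0.049782933846876376
mat [[ 0.42288958 -0.11515721  0.003     ]] [[0.3842, -0.047, 0.003], [0.4626, -0.0534, 0.003], [0.4603, -0.1812, 0.003], [0.3802, -0.1815, 0.003]]
balls y-range [-0.27281069 -0.11572221 -0.06275819]
```

Call:
play_rows([
  [-0.0017, 0.0016, -0.04, 0, 0, -0.0144],
  [0, 0, -0.05, 0, 0, 0],
  [0, 0, -0.04, 0, 0, 0],
  [0, 0, -0.0333, 0, 0, 0],
])

```text
clock: 2.55
tool_pos: [0.4381, -0.1465, 0.1131]
orientation: [-180.0, 0.1, 7.2]
force: [1.2, -0.1, -0.6]
opening: 0.0884
gripper_force: 0.0
```

Call:
play_rows([
  [0, 0, 0, 0, 0, 0],
  [0, 0, 0, 0, 0, 0],
  [0, 0, 0, 0, 0, 0],
  [0, 0, 0, 0, 0, 0],
  [0, 0, 0, 0, 0, 0],
  [0, 0, 0, 0, 0, 0],
  [0, 0, 0, 0, 0, 0],
], gripper=-1)

```text
clock: 3.25
tool_pos: [0.4392, -0.1463, 0.1153]
orientation: [180.0, -0.0, 7.2]
force: [-0.6, 0.5, -0.4]
opening: 0.0371
gripper_force: 0.0
```

Call:
play_rows([
  [0, 0, 0, 0, 0, 0],
  [0, 0, 0, 0, 0, 0],
  [0, 0, 0, 0, 0, 0],
  [0, 0, 0, 0, 0, 0],
  [0, 0, 0, 0, 0, 0],
  [0, 0, 0, 0, 0, 0],
])

```text
clock: 3.85
tool_pos: [0.4391, -0.1463, 0.1149]
orientation: [180.0, 0.0, 7.2]
force: [0.4, 0.2, 0.7]
opening: 0.0159
gripper_force: 30.0
```

```bash
python3 - <<'E'
from h import *
o=get_obs();print(o['clock'],o['tool_pos'],o['orientation'],o['opening'],o['gripper_force'],o['force'],o['moment'])
E
```

```text
3.85 [ 0.43911034 -0.14631706  0.11490863] [1.79998143e+02 3.78587608e-03 7.21627164e+00] 0.015882077477681396 29.999970495700836 [0.4272746  0.16643325 0.71969845] [-0.022307   -0.01882855  0.01392736]
```

Call:
play_rows([
  [0, 0, 0.03, 0, 0, 0],
  [0, 0, 0.05, 0, 0, 0],
  [0, 0, 0.045, 0, 0, 0],
  [0.025, -0.0225, 0, 0, 0, -0.0052],
  [0.025, -0.0225, 0, 0, 0, -0.0052],
  [0.025, -0.0225, 0, 0, 0, -0.0052],
  [0.025, -0.0225, 0, 0, 0, -0.0052],
  [0.025, -0.0225, 0, 0, 0, -0.0052],
  [0.023, -0.0228, 0, 0, 0, -0.0054],
  [0, 0, 0, 0, 0, 0],
])

```text
clock: 4.85
tool_pos: [0.5589, -0.2562, 0.2134]
orientation: [180.0, 0.1, 1.5]
force: [-1.3, -0.4, -2.3]
opening: 0.0158
gripper_force: 30.0
```

```bash
python3 - <<'E'
from h import *
o=get_obs();print(o['clock'],o['tool_pos'],o['orientation'],o['opening'],o['force'])
im,d,cm=pts('wrist');cv2.imwrite('pics/w2.png',im);np.savez('w2',im=im,d=d,p=cloud(cm,d))
np.save('w2cm.npy',cm,allow_pickle=True)
im,d,cm=pts('top');cv2.imwrite('pics/t2.png',im);np.savez('t2',im=im,d=d,p=cloud(cm,d))
E
```

```text
4.85 [ 0.55885094 -0.25617535  0.21336623] [1.79994237e+02 9.43375494e-02 1.45642490e+00] 0.015804912688408005 [-1.34676032 -0.4341426  -2.25869664]
```

View pics/w2.png

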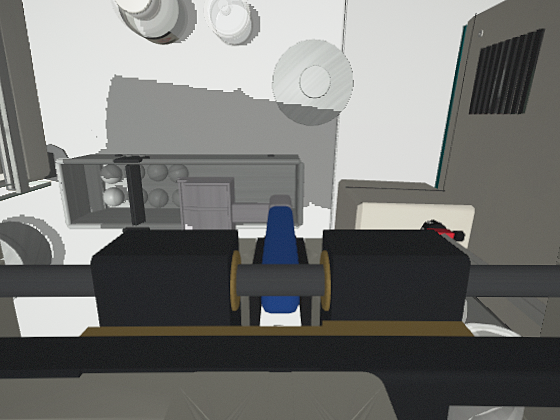

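Wrist view: the scoop is in the hand with its bowl at (207,205), behind the bar at (135,192), and the balls lie at the left end of the bin. Before descending I check alignment and how far the right-hand equipment is.

```bash
python3 - <<'E'
from h import *
t=np.load('w2.npz');im,p=t['im'],t['p'];H,W=im.shape[:2];z=p[...,2]
def box(a,b,c,d):
    m=np.zeros((H,W),bool);m[a:b,c:d]=1;return m
for zz in[(.115,.13)]:
    q=p[box(165,232,165,245)&(z>zz[0])&(z<zz[1])];print('bowl rim',len(q),cv2.minAreaRect(q[:,:2].astype('f4')*1000),np.median(q[:,2]))
q=p[box(195,232,236,262)&(z>.105)&(z<.13)];print('neck',len(q),np.median(q,0),cv2.fitLine(q[:,:2].astype('f4'),2,0,.01,.01).ravel())
q=p[box(140,240,50,310)&(z>.05)&(z<.062)];print('bin',len(q),q.min(0),q.max(0),cv2.minAreaRect(q[:,:2].astype('f4')*1000))
b=box(140,160,60,300)&(z>.05)&(z<.062);q=p[b];print('far rim line',cv2.fitLine(q[:,:2].astype('f4'),2,0,.01,.01).ravel(), q[:,0].max())
q=p[box(145,240,110,150)&(z>.062)&(z<.072)];print('bar',len(q),cv2.minAreaRect(q[:,:2].astype('f4')*1000),np.median(q,0))
t=np.load('t2.npz');p=t['p'];o=p[:,375:].reshape(-1,3)
for a in(.1,.15,.2):
    q=o[(o[:,2]>a)&(o[:,0]>.35)&(o[:,0]<.75)&(o[:,2]<.4)];print(a,q[:,1].max())
E
```

```text
bowl rim 681 ((569.63671875, -211.80386352539062), (53.56330108642578, 26.524213790893555), 49.07219314575195) 0.12031963330474857
neck 517 [ 0.55749422 -0.23364545  0.11941984] [ 0.03043856 -0.99953663  0.5574607  -0.23378108]
bin 3963 [ 0.51899252 -0.27863504  0.0500022 ] [ 0.58849056 -0.0598653   0.06197589] ((554.1519775390625, -169.08511352539062), (65.70808410644531, 218.11895751953125), 1.3498953580856323)
far rim line [ 0.02314285 -0.9997322   0.58558846 -0.15051663] 0.5884905639508
bar 517 ((553.3071899414062, -125.62654876708984), (64.92313385009766, 22.061010360717773), 1.2754696607589722) [ 0.55898447 -0.12583719  0.06397329]
0.1 -0.21976216629821616
0.15 -0.21976216629821616
0.2 -0.21976216629821616
```

```bash
python3 - <<'E'
import numpy as np
for f in('w2','w1','top'):
    p=np.load(f+'.npz')['p'].reshape(-1,3)
    for a,b in((.03,.08),(.08,.15),(.15,.35)):
        q=p[(p[:,0]>.5)&(p[:,0]<.64)&(p[:,1]<-.295)&(p[:,1]>-.6)&(p[:,2]>a)&(p[:,2]<b)]
        print(f,a,len(q),q.max(0) if len(q) else '', np.sort(q[:,1])[-5:])
E
```

```text
w2 0.03 5275 [ 0.63997975 -0.32023674  0.0799931 ] [-0.32026811 -0.32025764 -0.32025693 -0.3202566  -0.32023674]
w2 0.08 14858 [ 0.63999062 -0.32029561  0.14999233] [-0.3204263  -0.32040495 -0.3204031  -0.32034814 -0.32029561]
w2 0.15 13000 [ 0.59763633 -0.29500059  0.30494992] [-0.29500675 -0.29500588 -0.29500426 -0.2950036  -0.29500059]
w1 0.03 1848 [ 0.55933657 -0.31829597  0.07999613] [-0.31885097 -0.3187393  -0.31870605 -0.31862074 -0.31829597]
w1 0.08 5021 [ 0.55764619 -0.31880811  0.1498757 ] [-0.31911907 -0.31911343 -0.31887923 -0.31884311 -0.31880811]
w1 0.15 16 [ 0.50321844 -0.3308775   0.15642136] [-0.33285203 -0.3323649  -0.33228164 -0.33107578 -0.3308775 ]
top 0.03 356 [ 0.63948421 -0.31571001  0.07999135] [-0.31611287 -0.31600908 -0.31594994 -0.31588664 -0.31571001]
top 0.08 1161 [ 0.6399019  -0.31673259  0.14993978] [-0.3172756  -0.31719984 -0.31708681 -0.3167328  -0.31673259]
top 0.15 6231 [ 0.63996578 -0.32781445  0.29950009] [-0.33050408 -0.33017008 -0.32952231 -0.32920056 -0.32781445]
```

```bash
python3 - <<'E'
import numpy as np
p=np.load('top.npz')['p'].reshape(-1,3)
for x in np.arange(.46,.66,.02):
    print(round(x,2),[int(1000*max(p[(abs(p[:,0]-x)<.01)&(abs(p[:,1]-y)<.01)&(p[:,2]<.6)][:,2],default=0)) for y in np.arange(-.30,-.44,-.02)])
E
```

```text
0.46 [6, 197, 298, 297, 269, 200, 165, 166]
0.48 [4, 201, 299, 299, 297, 255, 260, 264]
0.5 [6, 198, 207, 230, 201, 199, 256, 265]
0.52 [7, 92, 199, 199, 198, 192, 183, 185]
0.54 [6, 89, 91, 92, 299, 107, 184, 186]
0.56 [7, 90, 91, 91, 90, 89, 185, 186]
0.58 [4, -14, -15, -12, -14, -15, 186, 189]
0.6 [5, -15, -14, -13, -14, -14, 187, 189]
0.62 [13, -2, -13, -12, -14, -15, 188, 188]
0.64 [32, 13, -13, -12, -14, -13, 191, 192]
```

```bash
python3 - <<'E'
from h import *
cm=np.load('w1cm.npy',allow_pickle=True).item()
print(onplane(cm,[[305,57],[302,84],[238,48],[235,72]],.02).round(4))
p=np.load('top.npz')['p'].reshape(-1,3)
q=p[(p[:,0]>.505)&(p[:,0]<.61)&(p[:,1]>-.36)&(p[:,1]<-.31)&(p[:,2]>.15)&(p[:,2]<.6)]
for x in np.arange(.505,.6,.005):
    r=q[abs(q[:,0]-x)<.0025]; 
    if len(r):print(round(x,3),r[:,1].max().round(4),r[:,2].max().round(3),len(r))
E
```

```text
[[ 0.5649 -0.1531  0.02  ]
 [ 0.5394 -0.1549  0.02  ]
 [ 0.5615 -0.0857  0.02  ]
 [ 0.5389 -0.0858  0.02  ]]
0.505 -0.3342 0.203 15
0.51 -0.3354 0.199 30
0.515 -0.3418 0.199 21
0.52 -0.3493 0.193 4
```

Call:
play_rows([
  [-0.0009, 0.012, 0, -0.0278, -0.0007, 0],
  [-0.0009, 0.012, 0, -0.0278, -0.0007, 0],
  [-0.0009, 0.012, 0, 0, 0, 0],
  [0, 0, 0, 0, 0, 0],
  [0, 0, 0, 0, 0, 0],
])

```text
clock: 5.45
tool_pos: [0.5554, -0.2252, 0.2154]
orientation: [170.1, -0.0, 1.6]
force: [0.6, 0.0, -2.2]
opening: 0.0157
gripper_force: 30.0
```

```bash
python3 - <<'E'
from h import *
o=get_obs();print(o['clock'],o['tool_pos'],o['orientation'],o['opening'],o['force'],o['joint_pos'])
E
```

```text
5.45 [ 0.5554194  -0.22518528  0.21541347] [ 1.70075703e+02 -2.37721195e-02  1.61534628e+00] 0.015653870845782642 [ 0.61499165  0.00232529 -2.15155829] [  2.55154408  12.8498863  -19.64518975  11.70058219 -58.18638401
  82.81900807]
```

Call:
play_rows([
  [0.0014, -0.0025, -0.03, 0, 0, 0],
  [0, 0, -0.03, 0, 0, 0],
  [0, 0, -0.03, 0, 0, 0],
  [0, 0, -0.0115, 0, 0, 0],
  [0, 0, 0, 0, 0, 0],
  [0, 0, 0, 0, 0, 0],
])

```text
clock: 6.05
tool_pos: [0.5572, -0.2282, 0.1347]
orientation: [170.0, -0.0, 1.5]
force: [1.0, 0.5, -1.3]
opening: 0.0161
gripper_force: 30.0
```

```bash
python3 - <<'E'
from h import *
o=get_obs();print(o['clock'],o['tool_pos'],o['orientation'],o['opening'],o['force'])
im,d,cm=pts('wrist');cv2.imwrite('pics/w3.png',im);np.savez('w3',im=im,d=d,p=cloud(cm,d))
E
```

```text
6.05 [ 0.55720655 -0.22820229  0.13468928] [ 1.69980688e+02 -4.21201369e-02  1.54477193e+00] 0.01607207642226048 [ 0.97556551  0.50404279 -1.28489318]
```

View pics/w3.png

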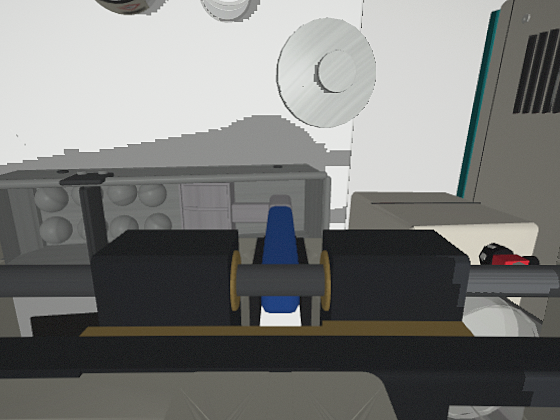

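No contact on entry: the bowl is in the bin, with two balls at (120–150,195–225) between bowl and bar. Now I level the scoop while creeping forward.

Call:
play_rows([
  [-0.0003, 0.0017, -0.004, 0.0139, 0.0003, 0],
  [-0.0003, 0.0017, -0.006, 0.0139, 0.0003, 0],
  [-0.0003, 0.0017, -0.007, 0.0139, 0.0003, 0],
  [0, 0.0017, -0.006, 0.0139, 0.0003, 0],
  [0, 0, 0, 0, 0, 0],
  [0, 0, 0, 0, 0, 0],
])

```text
clock: 6.7
tool_pos: [0.5564, -0.2228, 0.1164]
orientation: [179.9, -0.1, 1.5]
force: [-0.7, 0.8, -1.6]
opening: 0.0161
gripper_force: 30.0
```

```bash
python3 - <<'E'
from h import *
o=get_obs();print(o['clock'],o['tool_pos'],o['orientation'],o['opening'],o['force'],o['moment'])
E
```

```text
6.7 [ 0.55635798 -0.22278838  0.11635984] [ 1.79922330e+02 -1.24384005e-01  1.52354093e+00] 0.016059715137827713 [-0.69502514  0.78717119 -1.56330512] [-0.04952198 -0.0428564  -0.05370945]
```

Call:
play_rows([
  [-0.0002, 0.0063, 0, 0, 0, 0],
  [-0.0002, 0.0094, 0, 0, 0, 0],
  [-0.0002, 0.0094, 0, 0, 0, 0],
  [-0.0002, 0.0094, 0, 0, 0, 0],
  [-0.0002, 0.0094, 0, 0, 0, 0],
  [-0.0002, 0.0094, 0, 0, 0, 0],
  [-0.0002, 0.0094, 0, 0, 0, 0],
  [0, 0, 0, 0, 0, 0],
])

```text
clock: 7.5
tool_pos: [0.5552, -0.1711, 0.116]
orientation: [180.0, -0.1, 1.6]
force: [-0.3, 0.3, 6.5]
opening: 0.0156
gripper_force: 30.0
```

Call:
play_rows([
  [-0.0002, 0.0063, 0, 0, 0, 0],
  [-0.0002, 0.0063, 0, 0, 0, 0],
  [-0.0002, 0.0063, 0, 0, 0, 0],
  [-0.0001, 0.005, 0, 0, 0, 0],
  [0, 0, 0, 0, 0, 0],
  [0, 0, 0, 0, 0, 0],
])

```text
clock: 8.1
tool_pos: [0.5546, -0.1525, 0.116]
orientation: [180.0, -0.1, 1.6]
force: [-0.2, 0.0, 7.2]
opening: 0.0158
gripper_force: 30.0
```

```bash
python3 - <<'E'
from h import *
o=get_obs();print(o['clock'],o['tool_pos'],o['orientation'],o['opening'],o['force'],o['moment'])
im,d,cm=pts('wrist');cv2.imwrite('pics/w4.png',im);np.savez('w4',im=im,d=d,p=cloud(cm,d))
E
```

```text
8.1 [ 0.55455682 -0.15252647  0.11600247] [ 1.79986608e+02 -1.00451571e-01  1.60072680e+00] 0.01582418967776599 [-2.30336733e-01  1.45319324e-03  7.19001244e+00] [-0.12604537  0.11454498  0.05021887]
```

View pics/w4.png

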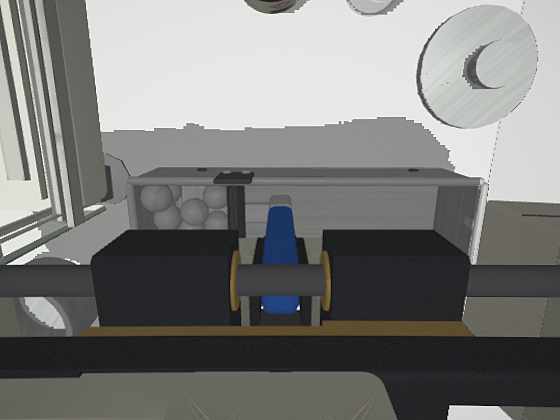

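The scoop is near the wall and a ball at (195,212) already sits high. The y force is still about 0, so I push home in small steps.

Call:
play_rows([
  [0, 0.0025, 0, 0, 0, 0],
  [0, 0, 0, 0, 0, 0],
  [0, 0, 0, 0, 0, 0],
])

```text
clock: 8.45
tool_pos: [0.5546, -0.1507, 0.116]
orientation: [180.0, -0.1, 1.6]
force: [-0.0, -1.9, 7.2]
opening: 0.0161
gripper_force: 30.0
```

Call:
play_rows([
  [0, 0.0025, 0, 0, 0, 0],
  [0, 0, 0, 0, 0, 0],
  [0, 0, 0, 0, 0, 0],
])

```text
clock: 8.75
tool_pos: [0.5547, -0.1487, 0.116]
orientation: [180.0, -0.1, 1.6]
force: [0.3, -0.5, 6.8]
opening: 0.0158
gripper_force: 30.0
```

```bash
python3 - <<'E'
from h import *
o=get_obs();print(o['clock'],o['tool_pos'],o['orientation'],o['opening'],o['force'],o['moment'])
E
```

```text
8.75 [ 0.5546603  -0.14867837  0.1160347 ] [ 1.79983061e+02 -1.13380479e-01  1.58748234e+00] 0.015771229765042735 [ 0.30566887 -0.47769082  6.80155446] [-0.26101136  0.04319393 -0.04524323]
```

Call:
play_rows([
  [0, 0.0025, 0, 0, 0, 0],
  [0, 0, 0, 0, 0, 0],
  [0, 0, 0, 0, 0, 0],
])

```text
clock: 9.05
tool_pos: [0.5547, -0.1479, 0.1162]
orientation: [179.9, -0.1, 1.6]
force: [1.0, -7.8, 6.0]
opening: 0.0161
gripper_force: 30.0
```

```bash
python3 - <<'E'
from h import *
o=get_obs();print(o['clock'],o['tool_pos'],o['orientation'],o['force'],o['moment'])
im,d,cm=pts('wrist');P=cloud(cm,d)
big=np.vstack([cv2.resize(im[150:270,100:300],None,fx=2.5,fy=2.5)]);cv2.imwrite('pics/w5.png',big);np.savez('w5',im=im,d=d,p=P)
z=P[160:235,110:240].reshape(-1,3);z=z[(z[:,1]>-.118)&(z[:,1]<-.06)&(abs(z[:,0]-.553)<.024)]
print('high pts',len(z),np.percentile(z[:,2],[50,90,99]),(z[:,2]>.036).sum())
E
```

```text
9.05 [ 0.55465129 -0.14785656  0.11620954] [ 1.79889877e+02 -9.76086153e-02  1.59710856e+00] [ 0.97412779 -7.78932365  5.95036982] [-3.04896634 -0.18323732 -0.0423336 ]
high pts 4194 [0.0362021  0.05494861 0.059171  ] 2123
```

View pics/w5.png

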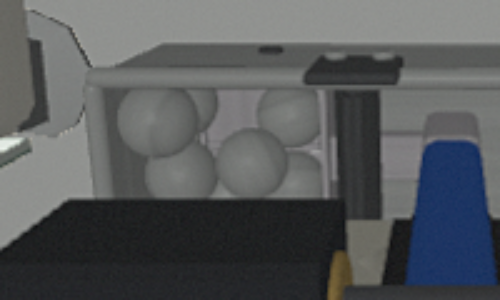

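Crop: scoop home at the wall. There's a heaped ball at (250,162), two against the sloped end wall at (158,120) and (180,175), and others below. I locate the heaped ones.

```bash
python3 - <<'E'
from h import *
p=np.load('w5.npz')['p'];T=np.linalg.inv(camera_model('wrist')['world_to_cam'])[:3,3]
heap=np.array([.5532,-.0899,.0341])
for n,(u,v) in dict(top=(250,162),w1=(158,120),w2=(180,175),a=(288,115),b=(205,105),c=(300,175)).items():
    q=p[int(150+v/2.5),int(100+u/2.5)];r=(q-T)/np.linalg.norm(q-T);c=q+.01*r
    print(n,c.round(4),np.linalg.norm(c-heap).round(4))
E
```

```text
top [ 0.5531 -0.0924  0.0297] 0.005
w1 [ 0.5682 -0.0731  0.0463] 0.0256
w2 [ 0.5486 -0.0731  0.031 ] 0.0177
a [ 0.563  -0.1006  0.016 ] 0.0232
b [ 0.5664 -0.0779  0.0204] 0.0225
c [ 0.5439 -0.1035  0.0138] 0.0261
```

Call:
play_rows([
  [0, 0.0025, 0, 0, 0, 0],
  [0, 0, 0, 0, 0, 0],
  [0, 0, 0, 0, 0, 0],
])

```text
clock: 9.4
tool_pos: [0.5547, -0.147, 0.1167]
orientation: [179.8, -0.1, 1.6]
force: [0.2, -13.5, 8.4]
opening: 0.0155
gripper_force: 30.0
```

```bash
python3 - <<'E'
from h import *
o=get_obs();print(o['clock'],o['tool_pos'],o['orientation'],o['force'],o['moment'])
E
```

```text
9.4 [ 0.55473318 -0.1470162   0.11667402] [ 1.79794746e+02 -9.80892096e-02  1.61761006e+00] [  0.17233391 -13.48416312   8.42587192] [-5.59776678 -0.09994839 -0.05640009]
```

Call:
play_rows([
  [0, -0.0025, 0.003, 0, 0, 0],
  [0, 0, 0.004, 0, 0, 0],
  [0, 0, 0.005, 0, 0, 0],
  [0, 0, 0.003, 0, 0, 0],
  [0, 0, 0, 0, 0, 0],
  [0, 0, 0, 0, 0, 0],
])

```text
clock: 10.0
tool_pos: [0.5538, -0.1466, 0.1269]
orientation: [-180.0, 0.0, 1.6]
force: [-0.1, 0.0, -4.3]
opening: 0.0157
gripper_force: 30.0
```

```bash
python3 - <<'E'
from h import *
o=get_obs();print(o['clock'],o['tool_pos'],o['orientation'],o['force'],o['moment'])
im,d,cm=pts('wrist');P=cloud(cm,d)
big=cv2.resize(im[150:270,100:300],None,fx=2.5,fy=2.5);cv2.imwrite('pics/w6.png',big);np.savez('w6',im=im,d=d,p=P)
E
```

```text
10.0 [ 0.55375569 -0.14657017  0.12692381] [-1.79977711e+02  4.98542861e-03  1.56708428e+00] [-0.10786542  0.01350221 -4.27185256] [-0.42510488 -0.03141126  0.00934021]
```

View pics/w6.png

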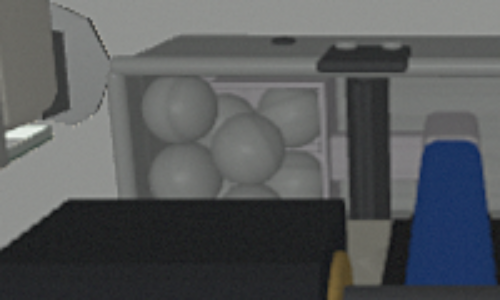

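Lifted with a heap: four balls in the bowl, one on top at (248,150), and two at the wall (180,110) and (185,175). Now I raise to just under the bar and draw back slowly.

Call:
play_rows([
  [0, 0, 0.005, 0, 0, 0],
  [0, 0, 0.0063, 0, 0, 0],
  [0, 0, 0, 0, 0, 0],
  [0, -0.003, 0, 0, 0, 0],
  [0.0001, -0.005, 0, 0, 0, 0],
  [0.0001, -0.005, 0, 0, 0, 0],
  [0, 0, 0, 0, 0, 0],
])

```text
clock: 10.75
tool_pos: [0.5542, -0.1584, 0.1363]
orientation: [180.0, -0.0, 1.5]
force: [-0.1, -3.3, -4.6]
opening: 0.0158
gripper_force: 30.0
```

```bash
python3 - <<'E'
from h import *
o=get_obs();print(o['clock'],o['tool_pos'],o['orientation'],o['force'],o['moment'])
E
```

```text
10.75 [ 0.55422581 -0.15835876  0.13633424] [ 1.79962625e+02 -2.55713954e-02  1.53439221e+00] [-0.14354768 -3.30092083 -4.5628968 ] [-1.82678354  0.01575623  0.01416967]
```

Call:
play_rows([
  [0.0001, -0.005, 0, 0, 0, 0],
  [0.0001, -0.005, 0, 0, 0, 0],
  [0.0001, -0.005, 0, 0, 0, 0],
  [0.0001, -0.005, 0, 0, 0, 0],
  [0, 0, 0, 0, 0, 0],
])

```text
clock: 11.25
tool_pos: [0.5546, -0.1739, 0.1364]
orientation: [180.0, -0.0, 1.5]
force: [0.9, 0.1, -4.0]
opening: 0.0161
gripper_force: 30.0
```

```bash
python3 - <<'E'
from h import *
o=get_obs();print(o['clock'],o['tool_pos'],o['orientation'],o['force'],o['moment'])
im,d,cm=pts('wrist');P=cloud(cm,d);np.savez('w7',im=im,d=d,p=P);cv2.imwrite('pics/w7.png',cv2.resize(im[140:270,80:300],None,fx=2.5,fy=2.5))
E
```

```text
11.25 [ 0.55457558 -0.17385248  0.13635322] [ 1.79999004e+02 -3.79256936e-02  1.53479715e+00] [ 0.90406195  0.14197461 -4.01558065] [-0.16837932 -0.03539784  0.00410899]
```

View pics/w7.png

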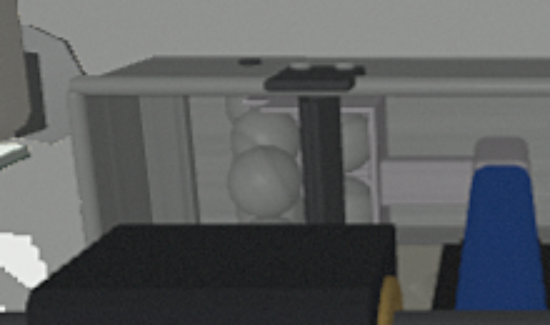

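The bar is striking the heaped ball forward: it shows at (265,180) ahead of the bar, with the rear bowl pair behind the bar at (350,140) and (350,195). That was my last picture, so from here I use numbers only. I keep drawing back.

Call:
play_rows([
  [0.0001, -0.004, 0, 0, 0, 0],
  [0.0001, -0.004, 0, 0, 0, 0],
  [0, 0, 0, 0, 0, 0],
  [0.0001, -0.004, 0, 0, 0, 0],
  [0.0001, -0.004, 0, 0, 0, 0],
  [0.0001, -0.004, 0, 0, 0, 0],
  [0.0001, -0.004, 0, 0, 0, 0],
  [0, 0, 0, 0, 0, 0],
])

```text
clock: 12.1
tool_pos: [0.555, -0.1931, 0.1363]
orientation: [180.0, -0.0, 1.5]
force: [0.1, -0.2, -3.6]
opening: 0.0159
gripper_force: 30.0
```

Call:
play_rows([
  [0.0001, -0.004, 0, 0, 0, 0],
  [0.0001, -0.004, 0, 0, 0, 0],
  [0.0001, -0.004, 0, 0, 0, 0],
  [0.0001, -0.004, 0, 0, 0, 0],
  [0.0001, -0.004, 0, 0, 0, 0],
  [0.0001, -0.004, 0, 0, 0, 0],
  [0, 0, 0, 0, 0, 0],
  [0, 0, 0, 0, 0, 0],
])

```text
clock: 12.9
tool_pos: [0.5555, -0.2119, 0.1363]
orientation: [-180.0, -0.0, 1.5]
force: [-0.3, 0.8, -3.6]
opening: 0.016
gripper_force: 30.0
```

```bash
cat > look.py <<'E'
from h import *
import sys
o=get_obs();print(o['clock'],o['tool_pos'],o['orientation'],o['force'],o['moment'])
def balls(name,u0=0,u1=560,v0=0,v1=420,zmin=.0,f=None):
    im,d,cm=pts(name);P=cloud(cm,d);np.savez(f or name+'_l',im=im,d=d,p=P);return im,P,cm
im,P,cm=balls('wrist',f='w8')
# height map around bowl in bin-ish frame
tx,ty,tz=o['tool_pos'];un=tz-.112
for y in np.arange(-.05,-.25,-.01):
    row=[]
    for x in np.arange(.525,.59,.008):
        s=P[(abs(P[...,0]-x)<.004)&(abs(P[...,1]-y)<.005)&(P[...,2]<.15)]
        row.append(int(1000*np.median(s[:,2])) if len(s)>3 else -9)
    print(round(y,3),row)
print('underside',un,'bowl y',ty+.058)
E
python3 look.py
```

```text
12.9 [ 0.55545879 -0.21191777  0.13630186] [-1.79998769e+02 -2.94897293e-02  1.54527989e+00] [-0.2934842   0.75057157 -3.61622015] [-0.12599271  0.03142937 -0.03664824]
-0.05 [-9, -9, -9, -9, -9, -9, -9, 0, 0]
-0.06 [41, 41, 41, 41, 40, 41, 47, 29, 0]
-0.07 [38, 16, 14, 13, 14, 12, 13, 34, 0]
-0.08 [40, 23, 20, 16, 23, 18, -9, 34, 0]
-0.09 [4, 17, 14, 4, 19, 19, 20, 37, 0]
-0.1 [4, 4, 4, 4, 5, 23, 23, 34, 0]
-0.11 [-9, 4, -9, -9, 4, 4, 20, 56, 0]
-0.12 [4, 4, 4, 19, 16, 4, 63, 57, 43]
-0.13 [-9, 5, 4, 58, 60, 58, 59, 57, 43]
-0.14 [-9, -9, 44, 41, 43, 44, 38, 37, 0]
-0.15 [-9, 25, 43, 39, 40, 43, 41, 34, 0]
-0.16 [-9, -9, 44, 40, 43, 44, 42, 33, 0]
-0.17 [-9, -9, 44, 40, 40, 43, 41, 32, 0]
-0.18 [11, 4, 39, 42, 40, 4, 33, 32, 0]
-0.19 [13, 4, -9, 42, 39, 5, 4, 32, 0]
-0.2 [11, 4, -9, 42, 41, 131, 4, 32, 0]
-0.21 [-9, -9, -9, -9, 4, 109, 4, 36, 6]
-0.22 [-9, 4, 4, 4, 4, 122, 4, 58, 14]
-0.23 [13, 4, 4, 4, 4, 130, 4, 58, 16]
-0.24 [13, 4, 4, 4, 4, 4, 4, 57, 20]
underside 0.024301858129812934 bowl y -0.15391777308573013
```

Heights show four level balls (tops 43–44 mm, rim about 47 mm), and the rest lie on the bin floor by the wall. Now I lift clear.

Call:
play_rows([
  [0.0001, -0.004, 0, 0, 0, 0],
  [0.0001, -0.004, 0.004, 0, 0, 0],
  [0, 0, 0.012, 0, 0, 0],
  [0, 0, 0.02, 0, 0, 0],
  [0, 0, 0.02, 0, 0, 0],
  [0, 0, 0.02, 0, 0, 0],
  [0, 0, 0.02, 0, 0, 0],
  [0, 0, 0.01, 0, 0, 0],
  [0, 0, 0, 0, 0, 0],
  [0, 0, 0, 0, 0, 0],
])

```text
clock: 13.95
tool_pos: [0.5554, -0.2181, 0.2208]
orientation: [-180.0, -0.0, 1.6]
force: [-0.5, -0.1, -3.7]
opening: 0.0155
gripper_force: 30.0
```

```bash
python3 - <<'E'
from h import *
o=get_obs();print(o['clock'],o['tool_pos'],o['orientation'],o['force'],o['moment'])
im,d,cm=pts('wrist');P=cloud(cm,d);un=o['tool_pos'][2]-.112;ty=o['tool_pos'][1]
for y in np.arange(ty+.085,ty+.03,-.005):
    print(round(y-ty-.058,3),[int(1000*(np.median(s)-un)) if len(s:=P[(abs(P[...,0]-x)<.003)&(abs(P[...,1]-y)<.003)&(P[...,2]<.2)&(P[...,2]>un-.005)][:,2])>2 else -9 for x in np.arange(.53,.585,.006)])
q=P[(P[...,1]>-.11)&(P[...,1]<-.06)&(abs(P[...,0]-.553)<.025)];print('bin end pts z>.016:',(q[:,2]>.018).sum(),len(q))
p=np.load('top.npz')['p'].reshape(-1,3)
for n in('top','w1','w6'):
    p=np.load(n+'.npz')['p'].reshape(-1,3);q=p[(p[:,0]>.5)&(p[:,0]<.7)&(p[:,1]>-.05)&(p[:,1]<.2)&(p[:,2]>.08)&(p[:,2]<.4)]
    if len(q):print(n,len(q),q.min(0),np.percentile(q,2,axis=0),q.max(0))
E
```

```text
13.95 [ 0.55537305 -0.21806265  0.22080516] [-1.79977961e+02 -2.00680987e-02  1.55051915e+00] [-0.51446222 -0.09351129 -3.74437152] [-0.1476161   0.04486467  0.00257229]
0.027 [-9, -9, -9, -9, -9, -9, -9, -9, -9, -9]
0.022 [-9, -9, -9, -9, -9, -9, -9, -9, -9, -9]
0.017 [-9, -9, 18, 14, 16, 18, 18, 8, 7, -9]
0.012 [-9, -9, 20, 19, 16, 20, 20, 15, 7, -9]
0.007 [-9, -9, 21, 18, 15, 20, 20, 16, 14, -9]
0.002 [-9, 2, 17, 13, 5, 17, 14, 13, 15, -9]
-0.003 [-9, -9, 15, 5, 6, 18, 17, 15, 14, -9]
-0.008 [-9, -9, 20, 17, 17, 20, 20, 16, 15, -9]
-0.013 [-9, -9, 21, 17, 17, 20, 20, 16, 15, -9]
-0.018 [-9, -9, 18, 14, 6, 18, 17, 14, 16, -9]
-0.023 [-9, 1, 16, 20, 19, 17, 20, 19, 15, -9]
bin end pts z>.016: 1894 2934
top 9020 [ 0.54858063 -0.02815274  0.08153153] [ 0.55357693 -0.0240906   0.30784043] [0.69997917 0.18164951 0.32637771]
w1 656 [ 0.54931643 -0.02614677  0.08012038] [ 0.54968004 -0.02539029  0.08206906] [ 0.56330602 -0.01338381  0.16751913]
w6 1455 [ 0.54941805 -0.02616816  0.08003226] [ 0.55011466 -0.02536863  0.08098404] [ 0.56449445 -0.01295468  0.12759415]
```

Four balls sit in a clean 2×2, step 3 done. The wrist camera would come near the balance shield (front face x≈0.549) at the jar. So I yaw about 25° and pre-tilt away from it first.

Call:
play_rows([
  [-0.008, 0.01, 0, 0, 0, 0.011],
  [-0.017, 0.02, 0, 0, 0, 0.022],
  [-0.02, 0.024, 0, 0, 0, 0.026],
  [-0.02, 0.024, 0, 0, 0, 0.026],
  [-0.018, 0.022, 0, 0, 0, 0.022],
  [-0.012, 0.015, 0, 0, 0, 0.015],
  [-0.005, 0.0075, 0, 0, 0, 0.0085],
  [0, 0, 0, 0, 0, 0],
  [0, 0, 0, 0, 0, 0],
])

```text
clock: 14.9
tool_pos: [0.4762, -0.1203, 0.2213]
orientation: [180.0, -0.1, 25.0]
force: [0.6, -0.4, -2.8]
opening: 0.0159
gripper_force: 30.0
```

Call:
play_rows([
  [0, 0, 0, -0.0126, -0.0059, 0],
  [0, 0, 0, -0.0176, -0.0082, 0],
  [0, 0, 0, -0.0201, -0.0094, 0],
  [0, 0, 0, -0.0201, -0.0094, 0],
  [0, 0, 0, -0.0176, -0.0082, 0],
  [0, 0, 0, -0.0126, -0.0059, 0],
  [0, 0, 0, 0, 0, 0],
  [0, 0, 0, 0, 0, 0],
])

```text
clock: 15.7
tool_pos: [0.4759, -0.1202, 0.221]
orientation: [160.1, -0.0, 25.0]
force: [0.2, -0.2, -3.1]
opening: 0.0161
gripper_force: 30.0
```

```bash
cat > st.py <<'E'
from h import *
from scipy.spatial.transform import Rotation as R
o=get_obs();M=R.from_euler('xyz',o['orientation'],degrees=True).as_matrix()
up=-M[:,2];print(o['clock'],o['tool_pos'],o['orientation'],'force',o['force'],'tilt',np.degrees(np.arccos(up[2])),'lean dir',up,'q',o['joint_pos'])
f=-M[:,1];  print('scoop fwd',f,'lip front at',o['tool_pos']+.078*f-.112*up)
print('cam',np.linalg.inv(camera_model('wrist')['world_to_cam'])[:3,3])
E
python3 st.py
```

```text
15.7 [ 0.47594059 -0.12022491  0.22102748] [ 1.60076749e+02 -1.24708167e-02  2.50434094e+01] force [ 0.19392171 -0.22306844 -3.10351569] tilt 19.923254768507306 lean dir [-0.1444312   0.30863862  0.9401499 ] q [ 22.71431259  -1.61324726 -42.72878861  25.96819738 -51.03758005
  75.44947797]
scoop fwd [-0.39790277  0.85179532 -0.34076109] lip front at [ 0.46108047 -0.0883524   0.08915132]
cam [ 0.51692303 -0.04849773  0.35214781]
```

Call:
play_rows([
  [0.001, 0.01, 0, 0, 0, 0],
  [0.003, 0.022, 0, 0, 0, 0],
  [0.003, 0.028, -0.004, 0, 0, 0],
  [0.003, 0.028, -0.006, -0.0085, -0.004, 0],
  [0.003, 0.028, -0.008, -0.0085, -0.004, 0],
  [0.003, 0.02, -0.008, -0.0085, -0.004, 0],
  [0.001, 0.009, -0.005, 0, 0, 0],
  [0, 0, 0, 0, 0, 0],
  [0, 0, 0, 0, 0, 0],
])

```text
clock: 16.6
tool_pos: [0.4895, -0.0043, 0.1966]
orientation: [155.0, -0.0, 25.0]
force: [0.9, -0.4, -1.9]
opening: 0.0159
gripper_force: 30.0
```

```bash
python3 st.py
```

```text
16.6 [ 0.48947607 -0.00434523  0.19656831] [ 1.54986439e+02 -4.57331387e-02  2.50328536e+01] force [ 0.93490047 -0.44215372 -1.93896627] tilt 25.013600128659935 lean dir [-0.17957194  0.38280803  0.90620745] q [ 39.05270687   2.83715986 -45.0590024   30.99895729 -52.83345969
  54.64349995]
scoop fwd [-0.38314501  0.8212262  -0.42283262] lip front at [0.47970282 0.01683592 0.06209213]
cam [0.52557613 0.07769737 0.32299487]
```

Call:
play_rows([
  [-0.0038, 0.0081, 0.0004, -0.0151, -0.007, 0],
  [-0.0038, 0.0081, 0.0004, -0.0151, -0.007, 0],
  [-0.0038, 0.0081, 0.0004, -0.0151, -0.007, 0],
  [-0.0038, 0.0081, 0.0004, -0.0151, -0.007, 0],
  [-0.0038, 0.0081, 0.0004, -0.0151, -0.007, 0],
])

```text
clock: 17.1
tool_pos: [0.4742, 0.0278, 0.1987]
orientation: [139.9, -0.1, 25.0]
force: [0.2, 0.3, -1.8]
opening: 0.016
gripper_force: 30.0
```

Call:
play_rows([
  [-0.0025, 0.0053, -0.0011, -0.0101, -0.0047, 0],
  [-0.0025, 0.0053, -0.0011, -0.0101, -0.0047, 0],
  [-0.0025, 0.0053, -0.0011, -0.0101, -0.0047, 0],
  [-0.0025, 0.0053, -0.0011, -0.0101, -0.0047, 0],
  [-0.0025, 0.0053, -0.0011, -0.0101, -0.0047, 0],
  [-0.0025, 0.0053, -0.0011, -0.0101, -0.0047, 0],
  [0, 0, 0, 0, 0, 0],
  [0, 0, 0, 0, 0, 0],
])

```text
clock: 17.9
tool_pos: [0.4623, 0.0534, 0.1927]
orientation: [128.0, 0.0, 25.0]
force: [-0.8, 0.8, -1.5]
opening: 0.0157
gripper_force: 30.0
```

```bash
python3 st.py; python3 - <<'E'
from h import *
im,d,cm=pts('top');P=cloud(cm,d);np.savez('t3',im=im,d=d,p=P)
for x in np.arange(.505,.42,-.01):
    print(round(x,3),[int(1000*np.median(s)) if len(s:=P[(abs(P[...,0]-x)<.005)&(abs(P[...,1]-y)<.005)][:,2])>0 else -9 for y in np.arange(-.05,.09,.01)])
E
```

```text
17.9 [0.46226822 0.05343371 0.19274917] [1.28025913e+02 2.97720969e-02 2.50224563e+01] force [-0.83347624  0.83779046 -1.4807432 ] tilt 51.97409350100909 lean dir [-0.33289976  0.71393272  0.61601771] q [ 59.16164533  12.77228056 -53.83363744  45.05430779 -67.06141857
  20.93864199]
scoop fwd [-0.26093007  0.55802651 -0.78773213] lip front at [0.47920044 0.01699932 0.06231208]
cam [0.47702997 0.1815218  0.27871247]
0.505 [1, 1, 2, 135, 142, 122, 102, 107, 68, 45, 49, 295, 0, -9, -9]
0.495 [0, 0, 65, 3, 144, 152, 160, 167, 93, -9, 294, 299, 313, 321, 315]
0.485 [1, -1, 0, 2, 143, 156, 163, 170, 175, 206, 295, 302, 320, 321, 310]
0.475 [0, 0, 0, 0, 95, 110, 160, 172, 178, 208, 297, 313, 322, 316, 305]
0.465 [1, 0, 1, 0, 2, 103, 65, 10, 180, 212, 300, 318, 322, 309, 295]
0.455 [2, 0, 0, 1, 0, 46, 48, 5, 24, 295, 311, 321, 317, 304, 261]
0.445 [1, 0, 0, 0, 0, 1, 45, 44, 291, 300, 315, 319, 308, 300, 257]
0.435 [2, 0, 0, 0, 0, 0, 0, 2, 293, 303, 320, 312, 299, 1, 252]
0.425 [3, 1, 0, 0, 1, 0, 0, 0, 0, 3, 303, 307, 265, 260, 247]
```

```bash
cat > chk.py <<'E'
from h import *
from scipy.spatial.transform import Rotation as R
for n in('wrist','scene','top'):
    o=get_obs();M=R.from_euler('xyz',o['orientation'],degrees=True).as_matrix()
    im,d,cm=pts(n);P=cloud(cm,d).reshape(-1,3);P=P[d.ravel()>0]
    up=-M[:,2];f=-M[:,1];r=np.cross(f,up);S=(P-o['tool_pos'])
    B=np.c_[S@f-.058,S@r,S@up+.112]
    b=B[(B[:,0]>-.02)&(B[:,0]<.016)&(abs(B[:,1])<.021)&(B[:,2]>-.002)&(B[:,2]<.035)]
    j=P[(np.hypot(P[:,0]-.474,P[:,1]-.029)<.029)&(P[:,2]<.045)&(P[:,2]>0)]
    print(n,'bowl',len(b),np.histogram(b[:,2]*1000,[-2,3,8,13,18,23,35])[0],'jar',len(j),np.histogram(j[:,2]*1000,[0,4,9,13,18,23,28,45])[0])
E
python3 chk.py
```

```text
wrist bowl 1949 [1659  235    5    9   12   29] jar 2514 [   0 1038   28  131  490  786   41]
scene bowl 15 [ 0  0  0  2 11  2] jar 98 [ 0  0  3  6 22 33 34]
top bowl 26 [11 10  0  2  1  2] jar 196 [22 87 16  3 33 30  5]
```

The bowl shows only its floor and ball-height points are in the jar. I retreat by the same path, slightly higher.

Call:
play_rows([
  [0, 0, 0.03, 0, 0, 0],
  [0.0056, -0.012, 0.001, 0.0227, 0.0106, 0],
  [0.0056, -0.012, 0.001, 0.0227, 0.0106, 0],
  [0.0056, -0.012, 0.001, 0.0227, 0.0106, 0],
  [0.0056, -0.012, 0.001, 0.0227, 0.0106, 0],
  [0.0056, -0.012, 0.001, 0.0227, 0.0106, 0],
  [0.0056, -0.012, 0.001, 0.0227, 0.0106, 0],
  [-0.004, -0.036, 0, 0, 0, 0],
  [-0.006, -0.054, 0, 0, 0, 0],
  [-0.006, -0.054, 0, 0, 0, 0],
])

```text
clock: 19.1
tool_pos: [0.4755, -0.1208, 0.2218]
orientation: [155.0, -0.0, 25.1]
force: [0.8, -0.2, -1.2]
opening: 0.0156
gripper_force: 30.0
```

Call:
play_rows([
  [-0.008, -0.02, 0, 0.0315, 0.0147, 0],
  [-0.008, 0, 0, 0.0315, 0.0147, 0],
  [-0.008, 0, 0, 0.0315, 0.0147, 0],
  [0, 0, 0, 0.0315, 0.0147, 0],
  [0, 0, 0, 0, 0, 0],
  [0, 0, 0, 0, 0, 0],
])

```text
clock: 19.7
tool_pos: [0.4566, -0.1364, 0.2213]
orientation: [179.9, 0.0, 24.9]
force: [-0.6, 0.7, -2.1]
opening: 0.0157
gripper_force: 30.0
```

```bash
python3 st.py; python3 - <<'E'
from h import *
im,d,cm=pts('top');P=cloud(cm,d);np.savez('t4',im=im,d=d,p=P)
p=P.reshape(-1,3);q=p[(abs(p[:,0]-.475)<.05)&(abs(p[:,1]-.03)<.05)&(p[:,2]>.04)&(p[:,2]<.056)];print('jar',cv2.minEnclosingCircle(q[:,:2].astype('f4')*1000))
m=(np.hypot(P[...,0]-.475,P[...,1]-.03)<.034)&(P[...,2]<.04)
g=cv2.cvtColor(im,cv2.COLOR_BGR2GRAY);v,u=np.nonzero(m);z=P[...,2]
for vv in range(v.min(),v.max()+1):print(' '.join('%3d'%int(1000*z[vv,uu]) if m[vv,uu] else '  .' for uu in range(u.min(),u.max()+1)))
E
```

```text
19.7 [ 0.45663148 -0.13643653  0.22133533] [1.79919813e+02 3.16331449e-02 2.48940933e+01] force [-0.57461251  0.71530412 -2.08078487] tilt 0.0862008757337023 lean dir [-8.83143766e-05  1.50189424e-03  9.99998868e-01] q [ 7.16674155e+00  2.63654833e+00 -2.56477124e+01  9.76673147e-02
 -6.17214891e+01  1.07681099e+02]
scoop fwd [-0.42094259  0.9070862  -0.00139952] lip front at [ 0.42380785 -0.06585201  0.10922629]
cam [ 0.51776451 -0.1076079   0.36072311]
jar ((0.0, 0.0), 0.0)Traceback (most recent call last):
  File "<stdin>", line 6, in <module>
    return umr_minimum(a, axis, None, out, keepdims, initial, where)
ValueError: zero-size array to reduction operation minimum which has no identity
```

Call:
play_rows([
  [-0.0074, -0.0041, 0, 0, 0, -0.0328],
  [-0.0074, -0.0041, 0, 0, 0, -0.0328],
  [-0.0072, -0.0042, 0, 0, 0, -0.0328],
  [0, 0, -0.04, 0, 0, 0],
  [0, 0, -0.04, 0, 0, 0],
  [0, 0, -0.035, 0, 0, 0],
  [0, 0, -0.0125, 0, 0, 0],
  [0, 0, 0, 0, 0, 0],
  [0, 0, 0, 0, 0, 0],
])

```text
clock: 20.65
tool_pos: [0.4399, -0.1448, 0.1205]
orientation: [180.0, -0.1, 7.4]
force: [-0.7, -0.5, -2.5]
opening: 0.0161
gripper_force: 30.0
```

```bash
python3 st.py
```

```text
20.65 [ 0.43994821 -0.14480442  0.12048872] [ 1.79959410e+02 -6.65238240e-02  7.44998891e+00] force [-0.73190512 -0.4599792  -2.46977092] tilt 0.07792930292207366 lean dir [-1.24311375e-03  5.51907084e-04  9.99999075e-01] q [ 6.27802212e+00  7.76091186e+00 -3.51237915e+01  5.35861379e-02
 -4.70479690e+01  9.11354534e+01]
scoop fwd [-1.29659904e-01  9.91558272e-01 -7.08430698e-04] lip front at [ 0.42997397 -0.06752468  0.00843356]
cam [ 0.50674533 -0.13621824  0.26001525]
```

Call:
play_rows([
  [0, 0, -0.004, 0, 0, 0],
  [0, 0, -0.0025, 0, 0, 0],
  [0, 0, 0, 0, 0, 0],
  [0, 0, 0, 0, 0, 0],
])

```text
clock: 21.05
tool_pos: [0.4402, -0.1452, 0.115]
orientation: [180.0, -0.1, 7.4]
force: [0.4, -0.5, 2.9]
opening: 0.0162
gripper_force: 30.0
```

```bash
python3 st.py|head -1
```

```text
21.05 [ 0.44017154 -0.14517348  0.11503603] [ 1.79994187e+02 -1.19081710e-01  7.36981158e+00] force [ 0.3669405  -0.45484672  2.90744904] tilt 0.1192234975313291 lean dir [-2.07421044e-03 -1.65983807e-04  9.99997835e-01] q [ 6.19436541e+00  8.20868175e+00 -3.54705233e+01  4.66729007e-03
```

Call:
play_rows([
  [0, 0, 0, 0, 0, 0],
  [0, 0, 0, 0, 0, 0],
  [0, 0, 0, 0, 0, 0],
  [0, 0, 0, 0, 0, 0],
  [0, 0, 0, 0, 0, 0],
  [0, 0, 0, 0, 0, 0],
  [0, 0, 0, 0, 0, 0],
], gripper=0.3)

```text
clock: 21.75
tool_pos: [0.4393, -0.1451, 0.1142]
orientation: [-180.0, -0.0, 7.4]
force: [-0.8, 0.2, -0.2]
opening: 0.0564
gripper_force: 0.0
```

Call:
play_rows([
  [0, 0, 0.02, 0, 0, 0],
  [0, 0, 0.04, 0, 0, 0],
  [0, 0, 0.05, 0, 0, 0],
  [0, 0, 0.05, 0, 0, 0],
  [0, 0, 0, 0, 0, 0],
  [0, 0, 0, 0, 0, 0],
])

```text
clock: 22.35
tool_pos: [0.4397, -0.145, 0.2432]
orientation: [-180.0, -0.2, 7.4]
force: [-0.6, 0.9, -0.8]
opening: 0.0566
gripper_force: 0.0
```

```bash
python3 - <<'E'
from h import *
o=get_obs();print(o['clock'],o['tool_pos'],o['opening'],o['force'])
im,d,cm=pts('wrist');P=cloud(cm,d);np.savez('w9',im=im,d=d,p=P);z=P[...,2]
p=P.reshape(-1,3)
q=p[(abs(p[:,0]-.473)<.05)&(abs(p[:,1]-.028)<.05)&(p[:,2]>.044)&(p[:,2]<.054)];c,r=cv2.minEnclosingCircle(q[:,:2].astype('f4')*1000);print('jar',c,r)
def show(m,step=3):
    v,u=np.nonzero(m)
    for vv in range(v.min(),v.max()+1,step):print(' '.join('%2d'%max(0,int(1000*z[vv,uu])) if m[vv,uu] else ' .' for uu in range(u.min(),u.max()+1,step)))
print('jar inside');show((np.hypot(P[...,0]-c[0]/1000,P[...,1]-c[1]/1000)<.033)&(z<.045))
print('bin');show((abs(P[...,0]-.554)<.026)&(P[...,1]>-.13)&(P[...,1]<-.065)&(z<.05))
hsv=cv2.cvtColor(im,cv2.COLOR_BGR2HSV);b=p[((cv2.inRange(hsv,(100,120,40),(125,255,255))>0)&(z>.128)&(z<.138)).ravel()];print('handle',len(b),b.mean(0))
w=p[(abs(p[:,0]-.433)<.04)&(abs(p[:,1]+.1)<.035)&(p[:,2]>.021)&(p[:,2]<.032)];print('bowl',len(w),cv2.minAreaRect(w[:,:2].astype('f4')*1000),np.percentile(w[:,2],[5,50,95]))
E
```

```text
22.35 [ 0.43966397 -0.14496631  0.24315509] 0.05656512939774686 [-0.59634486  0.88709362 -0.76621762]
jar (471.83673095703125, 27.82425880432129) 39.261714935302734
jar inside
 .  .  .  .  .  .  .  . 41 38 37 39 41  .  .  .  .  .  .  .  .  .  .  .  .  .  .  .  .
 .  .  .  .  .  . 39 38 34 31 31 28 25 22 37  .  .  .  .  .  .  .  .  .  .  .  .  .  .
 .  .  .  . 41 38 35 29 27 23 18 13  9 20 20 20 18  .  .  .  .  .  .  .  .  .  .  .  .
 .  .  .  . 38 34 28 26 21 15 10  6 24 23 24 23 23 18  .  .  .  .  .  .  .  .  .  .  .
 .  . 42 39 34 30 25 20 14 11  7  5 25 24 25 23 23 20 15  .  .  .  .  .  .  .  .  .  .
 .  . 38 36 34 27 21 18 10  6  6  5 25 26 25 26 23 20 16  5  .  .  .  .  .  .  .  .  .
 . 41  . 36 29 25 20 13  8  7  5  6 25 24 25 24 23 20 17  6  6  .  .  .  .  .  .  .  .
44 41 39 34  . 24 16 11  7  5  7  6  5 23 24 23 22 19  6  7 22  .  .  .  .  .  .  .  .
 . 41 38 32 26 21 14 20 19 18 14  7  5  5  6 19 16  5  7 22 25 24  .  .  .  .  .  .  .
 . 40 36 31 26 21 22 24 23 21 19 16  6  6  7  7  5  6  6 24 26 25  .  .  .  .  .  .  .
 . 40 36 31 26 20 27 24 24 22 21 18  7  6  6  6  5  7 
[... 2302 characters left out ...]
 .
 .  . 16 12  9 21 22 21 20  3  3  3  4  5  4 15 21 22 22  .  .  .  .  .
 . 19 14 12 20 22 24 23 22 19  3  2  3  4  4  4 16 20 20  .  .  .  .  .
 . 18 14 13 20 23 24 25 22 20  4  4  2  3  3  3  3  4  3  .  .  .  .  .
 . 18 15 12 19 23 23 23 22 19  3  3  3  6  4  5  4  3  4  .  .  .  .  .
 .  . 15 11 19 20 21 21 21 18  5  3  3  4  5  4  3  3  3  .  .  .  .  .
 .  .  .  .  .  .  .  .  .  4  4  5  3  5  5  4  4  5  4  .  .  .  .  .
 .  .  .  .  .  .  .  .  .  .  .  .  .  .  .  3  4  4  .  .  .  .  .  .
handle 524 [ 0.43996175 -0.14531746  0.13251258]
bowl 406 ((434.1312255859375, -106.6572036743164), (47.46129608154297, 55.83283615112305), 6.846401214599609) [0.02111056 0.02334136 0.02709248]
```

```bash
python3 -c "from plant import *;print(close_job())"
```

```text
the job is handed in; nothing more can be done
None
```

I handed the job in: the jar holds four balls, the other four are in the bin, the empty scoop stands upright on its mat, and the jar hasn't moved; the hand-in call returned no verdict.

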